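Press the reading torch's cap home and light up a picture

ROBOT

A 6-joint arm with a two-finger parallel gripper is mounted at the origin on the work surface. World frame = base frame: x ahead of the robot, y to its left, z up, the work surface at z = 0. Lengths are in m, angles in degrees, forces in N, time in s.
With the tool pointing down it reaches from about 0.275 to 0.875 m from the base axis. Payload 12.5 kg.
Tool frame: the origin (TCP) lies on the centre line of the jaws, within the pads' length; the fingertips stand r.tcp_to_tips ahead of it and the grasp point (between the pads) lies 3 mm ahead of it (r.tcp_to_tips is the distance from the TCP to the fingertips, in m); z points along the fingers, y is the direction in which the jaws open and shut (so a half turn about z gives the same grasp; the last joint's range is limited). The gripper opens to 85 mm and grips with 20 to 120 N. Pads are 22 mm wide; open, the fingers measure 114 mm over their backs; the gripper's body (76 mm by 85 mm) begins 54 mm behind the grasp point. The pads swing forward as they close: fully open they stand 13 mm farther back than shut.
Start: joints at [59.439, 20.094, 94.641, -0, 65.266, -4.847], TCP at [0.239, 0.496, 0.253] pointing down, gripper open.
Joint ranges: [-157.81, 157.81], [-45, 120.19], [0.68, 151.7], [-89.99, 269.99], [4.06, 180], [-164.3, 164.3]. Speed limits (degrees/s): [127.2, 127.2, 159.86, 180, 180, 180].

INTERFACE

Orientations are given as [roll, pitch, yaw] about the fixed x, y, z axes, in that order (R = Rz(yaw) Ry(pitch) Rx(roll)).
In Python, from bench import status, get_image, camera_model, order, silhouettes, r gives the robot as it stands. The module is installed in compiled form; this text tells all that it offers.
- The arm moves only by the tool arm_command, never from a script. Its argument "plan" is a list of rows, each a list of 3 entries, a list of its own where there are three numbers: the turn, a rotation vector about the tool's x, y, z scaled (see below), then the shift along the tool's x, y, z scaled (see below), then the opening, from 0 (shut) to 1 (fully open). In form: [[[wx, wy, wz], [tx, ty, tz], claw], ...]. A call has 1 to 12 rows; each row shifts and turns the commanded pose from where the row before left it, along the tool's axes as they then stand; what a row does not reach is not made up. The controller multiplies each number of a shift by 20 mm and each number of a turn by 0.15 rad. A row lasts 1/8 s, in which the tool goes at most 62.5 mm and 10.7 degrees, less where a joint would pass 70% of its speed; a pose out of reach is approached as far as the arm can. A call with a number of a shift or a turn outside -1 to 1 is refused whole. A call with a gripper value outside its range is refused whole. The fingers move at their own pace and stop on an object; "grip_force" is the grip in N (left out, the last holds). Time passes only in rows, so rows that do not move let the fingers close. It gives the time, the measured TCP pose, the force and the opening at its end, in the units of the state.
- status.get_state(): the state, without advancing time (a new reading comes with each control period).
- get_image(name): name is "scene" or "top" or "wrist"; returns the picture (400x640x3 uint8, red, green, blue); there is no depth.
- camera_model(name): a dict with "intrinsics" (3x3 intrinsics, pixels), "k1" (the pictures are not rectified: a ray, as slopes to the right and down, at radius r is drawn at 1 + k1 r^2 times it, then the intrinsics apply), "camera_from_world" (4x4, takes a point from world to camera coordinates). Camera axes: x right, y up, looking along -z (the intrinsics and any distortion apply to the point x, -y, -z); pixel columns grow to the right and rows downward; lengths in m; the calibration is good to about 2 mm. A picture is of the moment at which its call begins: read the wrist's pose just before it. camera_model takes no time and is no camera call; for the wrist camera it gives the pose at the moment of the call.
- order.close_job(): hands the job in, once; it reports no verdict.
Trained networks look in the newest picture that a camera, given by its name, has taken for a name from the list of things; names that differ only in an ending like _2 or _b are one class to them, and where a whole thing is asked for, a point or a joint stands for the part that bears it (a point fixed in the world has none). Each returns a list of dicts, best first, with "confidence" (0 to 1); they miss things now and then, are a little off and sometimes report something else, mostly with a low value. They report only what shows in the picture. A call takes as long as a camera call. They do not tell look-alikes from the thing itself.
- silhouettes(camera, thing): "mask" (400x640 bool, what is visible of it) and "extent" ([left, top, right, bottom] in pixels, round what is visible of it).
The state is a dict: "t": time; "qpos": joint angles; "qd": joint speeds; "tau": joint torques, N m; "tool_pos": TCP position; "tool_rot": TCP orientation; "force": force on the tool from outside, world axes, zero at the start; "ft_torque": the same for the moment, N m; "finger_gap": finger opening in m.
Only numpy, scipy, OpenCV 4.12 (cv2) and the standard library are available. Lean on these libraries where they do the work, as an engineer would, in place of code of your own. Each camera call takes 0.05 s, during which the arm holds its last target. There are 200 camera calls.

TASK

The push-on tail cap of the metal reading torch has worked loose: with the torch standing in its wooden holder, press the cap down until it is fully home. Then draw the torch out of the holder and keep it raised over the open book, tail up and leaning about 45 degrees, its lens pointing at the middle of the larger printed picture from about 12 cm away. Finish still holding it there in the gripper, touching neither book nor holder, and do not disturb the other things on the desk.

Things in the scene. Friction and masses are not known exactly. Their poses are not given: they have to be found in the camera images.
- torch: Slim round metal torch, about 0.16 kg, lens down in any of the holder's three sockets; tallest thing there, black cap on top. Origin: centre of the lens face (lower end); z runs along its axis to the tail. Dark head diameter 36 mm from z 0 to 40, aluminium barrel diameter 28 mm from z 40 to 150, cap above. Grip the barrel; balance point near z 100.
- tail_cap (a joint): How far the tail cap is pushed on, in m: 0 = fully loose, 0.008 = home on the barrel. It starts loose, between 0 and 0.002. It slides along the torch with a stiff friction of about 5 N, against a firm stop, and stays where it is left.
- cap_top (a point): Centre of the flat top of the tail cap, a black disc of diameter 28 mm and height 14 mm: 172 mm from the lens face when fully loose, 164 mm when home. Gripping the barrel from above, keep the pads near z 130 of the torch: much lower and the cap meets the palm. Held at the barrel, the torch can swing between the pads about the line along which they close; lean it in the plane in which they close.
- torch_beam (a point): Point in the air on the torch's axis, 120 mm in front of the lens face (z = -120 mm of the torch): where the light should meet the page. (Below the desk while the torch stands in the holder.)
- dock: Dark wooden holder, fixed, 85 x 235 x 60 mm (x, y, z), origin under its centre; on the left or right of the desk, the book on the other side. Three round sockets in a row at y = -78, 0, 78 mm, diameter 41 mm, 45 mm deep (floor 15 mm above the desk). Torch, spray bottle and glue stick stand in them in any order, both shorter than the torch.
- book: Open book, does not move, 205 x 296 mm (x, y), pages 20 mm above the desk; origin under its centre, spine along its x axis, a page on either side in y. A small brass paperweight stands on the spine near its +x edge.
- picture_large: The larger of two printed pictures in the book, 125 x 95 mm (x, y), flat on the middle of one page (either one); origin at its centre on the paper, about 20 mm above the desk. The other picture, 50 x 45 mm, is on the other page.
- spray: Bystander: clear spray bottle with white cap in a socket of the holder, 34 mm in diameter, 105 mm tall; origin under its centre.
- gluestick: Bystander: glue stick, white and grey, in a socket of the holder, 34 mm in diameter, 98 mm tall; origin under its centre.
- paperweight: Bystander: brass paperweight on the book's spine, 36 mm in diameter, 22 mm tall; origin under its centre.
- mug: Bystander: white mug, 80 mm in diameter, 92 mm tall, beyond holder and book; origin under its centre.
- bowl: Bystander: green glass bowl, 110 mm in diameter, 50 mm tall, at the left side; origin under its centre.
- stapler: Bystander: black stapler, 130 x 34 x 35 mm, lying between holder and book; origin under its centre.
- notebook: Bystander: grey notebook, 200 x 140 x 22 mm, at the right side; origin under its centre.
- sticky_pad: Bystander: pad of sticky notes, 75 x 75 x 18 mm, beyond holder and book; origin under its centre.
Things that resemble listed ones, but are neither listed nor needed, are in the scene too. Leave any blue or pink look-alike of the torch alone.

How it is judged:
By the outcome, as a careful person would: the job done as asked, in the order asked, and still so for the second after the job is handed in, while the arm keeps its last pose, push and grip.
It also fails if it takes over 48 s, if anything falls off the work surface, if the arm or the gripper's body presses on something with over 40 N, if the wrist force passes 120 N, or if a joint passes its speed limit or range.

## Working session

There is one attempt and no reset: what is moved stays moved. The work goes in short steps, Python scripts to look and compute and a tool call to move; the robot and the scene stay as the last step left them, time stands still between calls to the robot, and variables do not carry over. Pictures are saved under pics/ and viewed, about 8 in all and at most 12, crops included, and the job is handed in when it is done.

Besides the shell and the picture viewer there is one more tool, called after "Call:" by a JSON object that holds its "api" and its "payload". arm_command: Moves the arm, as the interface text tells. Its arguments: {"type":"object","properties":{"plan":{"type":"array","items":{"type":"array"}},"grip_force":{"type":"number"}},"required":["plan"]}

```bash
mkdir -p pics; cat > h.py <<'E'
import numpy as np, cv2
from bench import status, get_image, camera_model, order, silhouettes, r
from scipy.spatial.transform import Rotation as R
def save(name,fn,crop=None,s=1):
    im=get_image(name)
    o=im if crop is None else im[crop[1]:crop[3],crop[0]:crop[2]]
    o=cv2.resize(o,None,fx=s,fy=s,interpolation=cv2.INTER_CUBIC)
    cv2.imwrite('pics/'+fn,o[:,:,::-1]); return im
def proj(name,P,m=None):
    m=m or camera_model(name); P=np.atleast_2d(P); T=m['camera_from_world']
    c=P@T[:3,:3].T+T[:3,3]; a=np.c_[c[:,0],-c[:,1]]/-c[:,2:3]
    a=a*(1+m['k1']*(a**2).sum(1,keepdims=True)); K=m['intrinsics']
    return np.c_[K[0,0]*a[:,0]+K[0,2],K[1,1]*a[:,1]+K[1,2]]
def ray(name,uv,m=None):
    m=m or camera_model(name);K=m['intrinsics'];T=m['camera_from_world']
    d=np.array([(uv[0]-K[0,2])/K[0,0],(uv[1]-K[1,2])/K[1,1]]);a=d.copy()
    for _ in range(20): a=d/(1+m['k1']*(a@a))
    Rm=T[:3,:3]; o=-Rm.T@T[:3,3]; v=Rm.T@np.array([a[0],-a[1],-1]); return o,v
def at_z(name,uv,z,m=None):
    o,v=ray(name,uv,m); return o+v*(z-o[2])/v[2]
E
python3 - <<'E'
from h import *
s=status.get_state(); print(s['tool_pos'],s['tool_rot'],s['force'],s['finger_gap'],r.tcp_to_tips)
for c in('top','scene'):
    save(c,c+'0.png')
    m=camera_model(c); print(c,np.round(np.linalg.inv(m['camera_from_world'])[:3],3).tolist())
    for t in('torch','picture_large','dock','book','spray','gluestick','mug','stapler','paperweight'):
        for q in silhouettes(c,t)[:3]: 
            ys,xs=np.nonzero(q['mask']); print(c,t,round(q['confidence'],2),q['extent'],xs.mean().round(1),ys.mean().round(1),len(xs))
E
```

```text
[0.23845444 0.4952751  0.25276145] [-1.79933194e+02 -4.55488005e-03  1.54287603e+02] [ 0.05239464  0.50568663 -0.92396034] 0.08527660240810633 0.022
top [[-0.021, 0.993, -0.12, 0.459], [-1.0, -0.019, 0.016, -0.004], [0.014, 0.121, 0.993, 1.184]]
top torch 0.74 [227.3, 253.2, 252.0, 265.8] 239.4 259.6 203
top torch 0.59 [257.6, 244.9, 277.1, 257.1] 267.2 252.8 187
top torch 0.54 [249.1, 210.3, 270.1, 227.6] 257.5 216.3 163
top picture_large 0.8 [404.3, 183.1, 437.1, 227.4] 421.1 204.6 1212
top picture_large 0.19 [202.0, 195.6, 212.3, 209.1] 209.6 200.9 164
top dock 0.86 [195.6, 181.5, 282.3, 236.3] 237.4 210.3 1783
top book 0.59 [348.2, 171.7, 445.2, 242.1] 391.9 208.7 4411
top book 0.18 [200.2, 193.7, 211.5, 208.3] 209.7 200.7 153
top gluestick 0.68 [198.9, 193.8, 216.0, 208.6] 209.4 200.8 164
top mug 0.82 [274.7, 126.1, 310.8, 158.7] 294.2 141.8 787
top mug 0.24 [247.5, 209.5, 260.3, 221.5] 253.6 214.5 90
top mug 0.17 [347.7, 173.2, 443.7, 243.1] 391.9 208.9 4459
top stapler 0.89 [313.7, 222.1, 326.1, 262.8] 318.6 242.0 426
top stapler 0.38 [194.2, 182.2, 280.3, 235.8] 237.3 210.1 1
[... 225 characters left out ...]
 362
scene torch 0.83 [393.4, 155.9, 409.6, 201.3] 401.3 179.8 396
scene torch 0.66 [371.7, 155.1, 387.1, 197.6] 376.9 175.1 290
scene picture_large 0.71 [211.2, 185.4, 248.9, 209.7] 229.0 197.9 690
scene dock 0.71 [360.5, 195.7, 443.4, 258.3] 401.0 226.6 2176
scene dock 0.28 [395.8, 200.1, 407.3, 224.0] 402.9 213.3 179
scene book 0.95 [198.9, 178.6, 299.1, 232.2] 254.8 206.2 3012
scene gluestick 0.68 [423.9, 212.5, 435.6, 232.3] 427.8 222.6 199
scene mug 0.67 [315.1, 242.2, 356.3, 282.6] 330.8 261.6 1196
scene mug 0.64 [318.8, 179.8, 340.1, 210.0] 330.5 194.4 286
scene stapler 0.68 [321.2, 185.0, 337.8, 212.2] 329.9 196.2 288
scene paperweight 0.5 [238.3, 208.7, 248.8, 216.7] 243.1 213.8 87
```

View pics/top0.png

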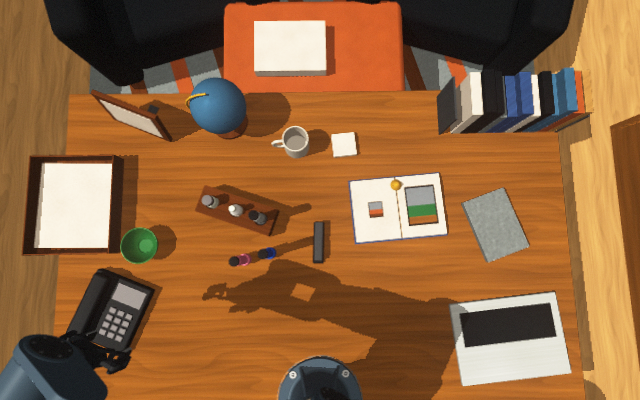

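View pics/scene0.png

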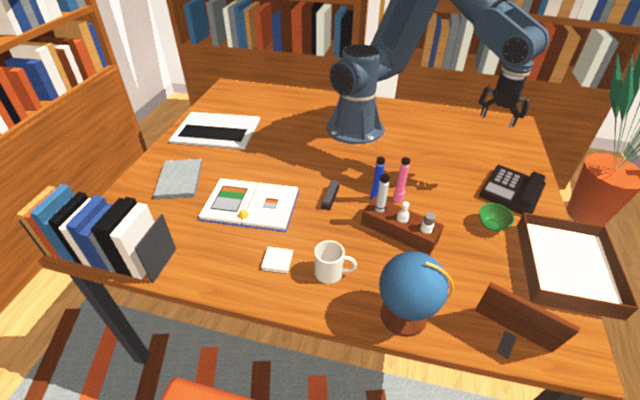

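Top view: dock at (237,210); the candidates are pink (239,260), blue (267,253) and silver with a black cap (258,216). Only the silver one stands in the dock, so it fits. I'll confirm it in an enlarged crop.

```bash
python3 - <<'E'
from h import *
a=get_image('top')[175:275,185:335]; b=get_image('scene')[145:265,350:450]
a=cv2.resize(a,None,fx=5,fy=5,interpolation=cv2.INTER_CUBIC); b=cv2.resize(b,None,fx=5,fy=5,interpolation=cv2.INTER_CUBIC)
cv2.imwrite('pics/ct.png',a[:,:,::-1]); cv2.imwrite('pics/cs.png',b[:,:,::-1])
# picture + book from masks
for t,z in(('picture_large',.02),('book',.02),('dock',.06),('stapler',.035),('mug',.09)):
    q=silhouettes('top',t)[0]; c,_=cv2.findContours(q['mask'].astype('uint8'),0,1); c=max(c,key=cv2.contourArea)
    b4=cv2.boxPoints(cv2.minAreaRect(c)); w=np.array([at_z('top',p,z) for p in b4]); print(t,w[:,:2].round(3).tolist(),'c',w.mean(0).round(4))
E
```

```text
picture_large [[0.64, -0.281], [0.65, -0.376], [0.525, -0.385], [0.515, -0.291]] c [ 0.5823 -0.3332  0.02  ]
book [[0.666, -0.105], [0.692, -0.402], [0.484, -0.411], [0.459, -0.12]] c [ 0.5751 -0.2593  0.02  ]
dock [[0.568, 0.369], [0.657, 0.343], [0.576, 0.105], [0.488, 0.134]] c [0.5722 0.2376 0.06  ]
stapler [[0.413, 0.013], [0.533, 0.006], [0.532, -0.027], [0.411, -0.02]] c [ 0.4724 -0.0068  0.035 ]
mug [[0.77, 0.132], [0.843, 0.06], [0.773, -0.006], [0.702, 0.066]] c [0.772  0.0629 0.09  ]
```

View pics/ct.png

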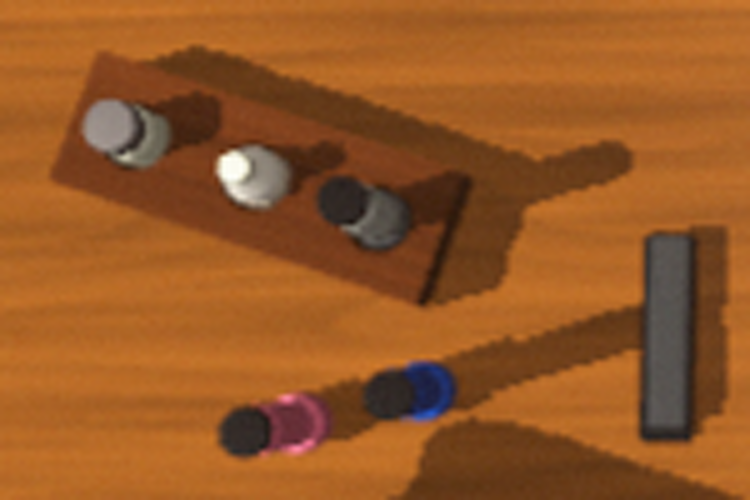

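View pics/cs.png

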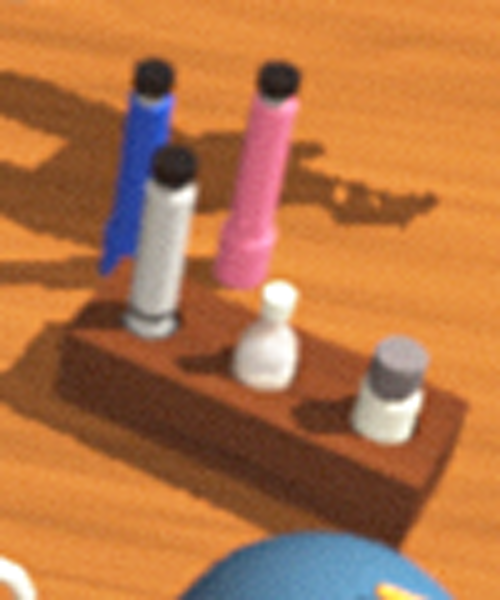

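The silver torch with a black cap stands in the dock socket at scene (377–391,175–210), top (254,215). It is the target. The pink and blue ones stand free on the desk. Now triangulating.

```bash
cat >> h.py <<'E'
def tri(obs):
    A=np.zeros((3,3));b=np.zeros(3)
    for c,uv in obs:
        o,v=ray(c,uv); v/=np.linalg.norm(v); M=np.eye(3)-np.outer(v,v); A+=M;b+=M@o
    p=np.linalg.solve(A,b); return p,[ (proj(c,p)[0]-uv).round(1).tolist() for c,uv in obs]
def delta(pos,Rt):
    "turn (rows of .15rad) and shift units (20 mm) in present tool frame"
    s=status.get_state(); R0=R.from_euler('xyz',s['tool_rot'],degrees=True)
    print('turn',(R0.inv()*Rt).as_rotvec()/.15,'shift',R0.inv().apply(np.array(pos)-s['tool_pos'])/.02)
E
python3 - <<'E'
from h import *
for n,o in dict(torch=[('top',(253.4,214.6)),('scene',(384.5,176.6))],blue=[('top',(262.6,253)),('scene',(380.6,159))],pink=[('top',(233.8,260.8)),('scene',(405.4,160))]).items(): print(n,tri(o))
# silhouette fit of torch cap alternatives: dock-based
print('cap at z.187 top ray',at_z('top',(253.4,214.6),.186))
for yaw in(154.3,-18.8,71,-161): pass
p=at_z('top',(253.4,214.6),.186)
for y in (154.3,70,160):
    print(y); delta([p[0],p[1],.24],R.from_euler('xyz',[180,0,y],degrees=True))
E
```

```text
torch (array([0.54608213, 0.16890114, 0.18431579]), [[-0.3, 0.0], [-0.3, 0.0]])
blue (array([0.44275308, 0.14642724, 0.17039844]), [[-0.4, 0.1], [-0.3, 0.0]])
pink (array([0.42368687, 0.22372131, 0.16742992]), [[-0.2, 0.0], [-0.2, 0.0]])
cap at z.187 top ray [0.54603826 0.16777076 0.186     ]
154.3
turn [-0.00017229  0.00028587 -0.0014441 ] shift [-20.9592352   -8.0958103    0.66551654]
70
turn [7.02733948e-05 3.59077309e-04 9.80730629e+00] shift [-20.9592352   -8.0958103    0.66551654]
160
turn [-1.86369703e-04  2.77066754e-04 -6.64669219e-01] shift [-20.9592352   -8.0958103    0.66551654]
```

Call:
{"api": "arm_command", "payload": {"plan": [[[0, 0, 0], [-1, -0.386, 0], 0], [[0, 0, 0], [-1, -0.386, 0], 0], [[0, 0, 0], [-1, -0.386, 0], 0], [[0, 0, 0], [-1, -0.386, 0], 0], [[0, 0, 0], [-1, -0.386, 0], 0], [[0, 0, 0], [-1, -0.386, 0], 0], [[0, 0, 0], [-1, -0.386, 0], 0], [[0, 0, 0], [-1, -0.386, 0], 0], [[0, 0, 0], [-1, -0.386, 0], 0], [[0, 0, 0], [-1, -0.386, 0], 0], [[0, 0, 0], [-1, -0.386, 0], 0], [[0, 0, 0], [-1, -0.386, 0], 0]]}}

```text
t: 2.85
tool_pos: [0.4151, 0.3074, 0.2533]
tool_rot: [180.0, 0.0, 154.3]
force: [0.3, -0.4, -0.7]
finger_gap: -0.0003
```

Call:
{"api": "arm_command", "payload": {"plan": [[[0, 0, 0], [-1, -0.386, 0], 0], [[0, 0, 0], [-1, -0.386, 0], 0], [[0, 0, 0], [-1, -0.386, 0], 0], [[0, 0, 0], [-1, -0.386, 0], 0], [[0, 0, 0], [-1, -0.386, 0], 0], [[0, 0, 0], [-1, -0.386, 0], 0], [[0, 0, 0], [-1, -0.386, 0], 0], [[0, 0, 0], [-1, -0.386, 0], 0], [[0, 0, 0], [-0.96, -0.386, 0], 0]]}}

```text
t: 3.98
tool_pos: [0.5469, 0.1665, 0.2532]
tool_rot: [-180.0, 0.0, 154.3]
force: [0.1, -0.4, -0.2]
finger_gap: 0.0002
```

Call:
{"api": "arm_command", "payload": {"plan": [[[0, 0, 0.92], [0, 0, 0], 0], [[0, 0, 0.92], [0, 0, 0], 0], [[0, 0, 0.92], [0, 0, 0], 0], [[0, 0, 0.92], [0, 0, 0], 0], [[0, 0, 0.92], [0, 0, 0], 0], [[0, 0, 0.92], [0, 0, 0.2], 0], [[0, 0, 0], [0, 0, 0], 0]]}}

```text
t: 4.85
tool_pos: [0.5462, 0.1672, 0.249]
tool_rot: [-180.0, -0.0, 106.9]
force: [-0.1, 0.4, -0.0]
finger_gap: -0.0002
```

```bash
python3 - <<'E'
from h import *
s=status.get_state(); print(s['t'],s['tool_pos'],s['tool_rot'],s['force'],s['finger_gap'],s['qpos'])
delta([.546,.168,.215],R.from_euler('xyz',[180,0,107],degrees=True))
m=camera_model('wrist')
a=save('wrist','w1.png')
print(proj('wrist',[[.546,.168,.185],[.546,.168,.145],s['tool_pos']+np.array([0,0,-.022])],m).round(1).tolist())
E
```

```text
4.85 [0.54621994 0.16715641 0.24903709] [-1.79967496e+02 -1.34360538e-03  1.06891019e+02] [-0.09077855  0.44715216 -0.02649779] -0.00024884949524600825 [ 1.23466191e+01  2.25576526e+01  9.16713976e+01 -1.35498213e-03
  6.58034578e+01 -4.54384477e+00]
turn [-0.00378183 -0.00015993 -0.01268045] shift [0.04351526 0.00269801 1.70185436]
[[321.9, 223.8], [321.5, 204.3], [322.4, 255.6]]
```

View pics/w1.png

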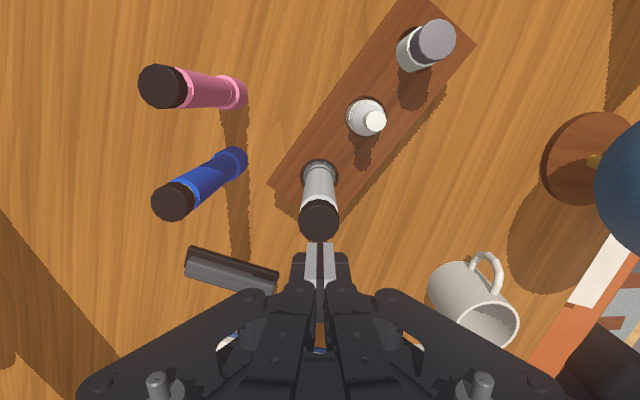

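The wrist view shows the silver torch's cap at (319,221), right where predicted and directly under the closed fingertips. Pressing.

Call:
{"api": "arm_command", "payload": {"plan": [[[0, 0, 0], [0, 0, 0.6], 0], [[0, 0, 0], [0, 0, 0.6], 0], [[0, 0, 0], [0, 0, 0.5], 0], [[0, 0, 0], [0, 0, 0.2], 0], [[0, 0, 0], [0, 0, 0.15], 0], [[0, 0, 0], [0, 0, 0.1], 0]]}}

```text
t: 5.65
tool_pos: [0.5464, 0.1677, 0.2069]
tool_rot: [179.9, 0.0, 106.9]
force: [0.1, -0.4, 4.8]
finger_gap: -0.0003
```

Call:
{"api": "arm_command", "payload": {"plan": [[[0, 0, 0], [0, 0, 0.1], 0], [[0, 0, 0], [0, 0, 0.1], 0]]}}

```text
t: 5.9
tool_pos: [0.5464, 0.1677, 0.2031]
tool_rot: [179.9, 0.0, 106.9]
force: [-1.2, -0.2, 5.5]
finger_gap: 0.0
```

Call:
{"api": "arm_command", "payload": {"plan": [[[0, 0, 0], [0, 0, 0.1], 0], [[0, 0, 0], [0, 0, 0.05], 0], [[0, 0, 0], [0, 0, 0], 0]]}}

```text
t: 6.28
tool_pos: [0.5469, 0.1678, 0.201]
tool_rot: [179.8, 0.0, 106.8]
force: [-0.9, -0.8, 11.9]
finger_gap: -0.0002
```

Call:
{"api": "arm_command", "payload": {"plan": [[[0, 0, 0], [0, 0, 0.05], 0], [[0, 0, 0], [0, 0, 0], 0]]}}

```text
t: 6.52
tool_pos: [0.5475, 0.1679, 0.201]
tool_rot: [179.7, 0.0, 106.9]
force: [-2.0, -0.8, 17.9]
finger_gap: 0.0
```

The cap is home: it stopped at TCP z 0.201, as predicted, while the force rose to 18 N. Next: lift, open, descend and grip.

Call:
{"api": "arm_command", "payload": {"plan": [[[0, 0, 0], [0, 0, -0.5], 0], [[0, 0, 0], [0, 0, -0.5], 0], [[0, 0, 0], [0, 0, -1], 1], [[0, 0, 0], [0, 0, 0], 1], [[0, 0, 0], [0, 0, 0], 1], [[0, 0, 0], [0, 0, 0], 1], [[0, 0, 0], [0, 0, 0], 1], [[0, 0, 0], [0, 0, 0], 1]]}}

```text
t: 7.52
tool_pos: [0.5459, 0.1676, 0.238]
tool_rot: [-180.0, -0.0, 106.8]
force: [-0.6, -0.2, -0.3]
finger_gap: 0.0857
```

```bash
python3 - <<'E'
from h import *
s=status.get_state(); print(s['t'],s['tool_pos'],s['tool_rot'],s['force'],s['finger_gap'])
m=camera_model('wrist')
a=save('wrist','w2.png')
print(proj('wrist',[[.546,.168,.179],[.546,.168,.145],[.546,.168,.06]],m).round(1).tolist())
E
```

```text
7.525 [0.54587954 0.16757437 0.23804212] [-1.79976681e+02 -1.39958635e-03  1.06845833e+02] [-0.59929157 -0.19649772 -0.31978273] 0.08565140536908018
[[322.2, 227.4], [321.8, 209.6], [321.2, 181.3]]
```

View pics/w2.png

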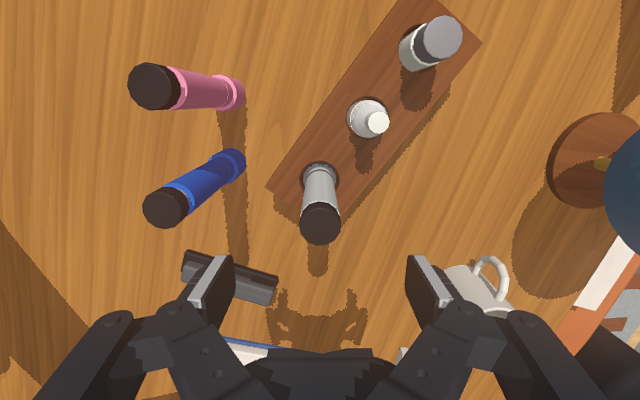

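The cap top is at (320,223), about 2 mm along tool +x from the centre line, and the jaws straddle it freely. Descending.

Call:
{"api": "arm_command", "payload": {"plan": [[[0, 0, 0], [0.1, 0, 0.75], 1], [[0, 0, 0], [0, 0, 0.75], 1], [[0, 0, 0], [0, 0, 0.75], 1], [[0, 0, 0], [0, 0, 0.75], 1], [[0, 0, 0], [0, 0, 0.75], 1], [[0, 0, 0], [0, 0, 0.75], 1], [[0, 0, 0], [0, 0, 0], 1]], "grip_force": 60}}

```text
t: 8.45
tool_pos: [0.5449, 0.1694, 0.147]
tool_rot: [-179.9, -0.0, 106.8]
force: [-0.2, 0.7, 0.2]
finger_gap: 0.085
```

Call:
{"api": "arm_command", "payload": {"plan": [[[0, 0, 0], [0, 0, 0], 0], [[0, 0, 0], [0, 0, 0], 0], [[0, 0, 0], [0, 0, 0], 0], [[0, 0, 0], [0, 0, 0], 0], [[0, 0, 0], [0, 0, 0], 0], [[0, 0, 0], [0, 0, 0], 0]], "grip_force": 60}}

```text
t: 9.2
tool_pos: [0.5455, 0.1695, 0.1488]
tool_rot: [180.0, 0.0, 106.8]
force: [-2.0, -0.5, 5.9]
finger_gap: 0.027
```

Call:
{"api": "arm_command", "payload": {"plan": [[[0, 0, 0], [0, 0, -0.3], 0], [[0, 0, 0], [0, 0, -0.6], 0], [[0, 0, 0], [0, 0, -0.8], 0], [[0, 0, 0], [0, 0, -0.8], 0], [[0, 0, 0], [0, 0, -0.8], 0], [[0, 0, 0], [0, 0, -0.8], 0], [[0, 0, 0], [0, 0, -0.8], 0], [[0, 0, 0], [0, 0, -0.8], 0], [[0, 0, 0], [0, 0, -0.5], 0], [[0, 0, 0], [0, 0, -0.3], 0], [[0, 0, 0], [0, 0, 0], 0]]}}

```text
t: 10.58
tool_pos: [0.5454, 0.1695, 0.2784]
tool_rot: [180.0, -0.0, 106.8]
force: [-0.4, 0.3, -1.6]
finger_gap: 0.0269
```

```bash
python3 - <<'E'
from h import *
s=status.get_state(); print(s['t'],s['tool_pos'],s['tool_rot'],s['force'],s['finger_gap'])
pic=np.array([.582,-.333,.020])
save('scene','s2.png',(340,100,460,260),5)
save('wrist','w3.png')
for az in (150.2,120,180):
    a=np.deg2rad(az); ax=np.array([np.cos(a),np.sin(a),1])/2**.5; ax[2]=.5**.5
    tz=-ax; ty=np.array([-np.cos(a),-np.sin(a),1])*.5**.5; tx=np.cross(ty,tz)
    Rt=R.from_matrix(np.c_[tx,ty,tz]); p=pic+ax*(.12+.13+.003)
    print(az,p,Rt.as_euler('xyz',degrees=True)); delta(p,Rt)
    yaw=az-90  # vertical pre-pose, same yaw
    print('pre'); delta(p,R.from_euler('xyz',[180,0,yaw],degrees=True))
E
```

```text
10.575 [0.54539316 0.16951758 0.27841229] [ 1.79991019e+02 -7.56919919e-04  1.06844550e+02] [-0.361531    0.32226031 -1.58380539] 0.026887960559542803
150.2 [ 0.42675848 -0.24409234  0.19889802] [1.35000000e+02 1.27222187e-14 6.02000000e+01]
turn [-4.9431523  -2.12724922  5.14030421] shift [-18.07509053 -11.65672204   3.9531252 ]
pre
turn [-5.48622486e-03  1.74363382e-03  5.42734863e+00] shift [-18.07509053 -11.65672204   3.9531252 ]
120 [ 0.49255099 -0.17806977  0.19889802] [135.   0.  30.]
turn [-4.41671238 -3.49654832  8.45014534] shift [-15.86885887  -7.55164995   3.94987829]
pre
turn [-5.08240182e-03  3.26676799e-03  8.94127796e+00] shift [-15.86885887  -7.55164995   3.94987829]
180 [ 0.40310198 -0.333       0.19889802] [1.35000000e+02 1.27222187e-14 9.00000000e+01]
turn [-5.20304072 -0.76934721  1.85808643] shift [-21.98698423 -14.07696739   3.95482202]
pre
turn [-5.61281446e-03  2.67768180e-04  1.95996139e+00] shift [-21.98698423 -14.07696739   3.95482202]
```

View pics/s2.png

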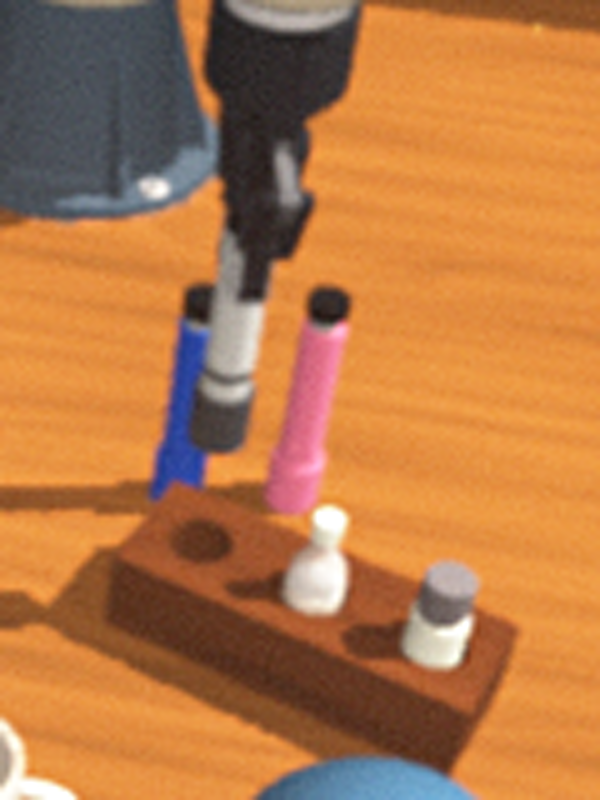

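Torch is out of the socket (empty at crop (202,540)), head down and nearly vertical; spray and glue are undisturbed. Carrying it over.

Call:
{"api": "arm_command", "payload": {"plan": [[[0, 0, 0], [-0.5, -0.3, 0], 0], [[0, 0, 0], [-1, -0.65, 0], 0], [[0, 0, 0], [-1, -0.65, 0], 0], [[0, 0, 0], [-1, -0.65, 0], 0], [[0, 0, 0], [-1, -0.65, 0], 0], [[0, 0, 0], [-1, -0.65, 0], 0], [[0, 0, 0], [-1, -0.65, 0], 0], [[0, 0, 0], [-1, -0.65, 0], 0], [[0, 0, 0], [-1, -0.65, 0], 0], [[0, 0, 0], [-1, -0.65, 0], 0]]}}

```text
t: 11.92
tool_pos: [0.482, -0.0492, 0.2781]
tool_rot: [-180.0, -0.0, 106.8]
force: [0.8, -0.8, -1.7]
finger_gap: 0.0271
```

Call:
{"api": "arm_command", "payload": {"plan": [[[0, 0, 0], [-1, -0.65, 0], 0], [[0, 0, 0], [-1, -0.65, 0], 0], [[0, 0, 0], [-1, -0.65, 0], 0], [[0, 0, 0], [-1, -0.65, 0], 0], [[0, 0, 0], [-1, -0.65, 0], 0], [[0, 0, 0], [-1, -0.65, 0], 0], [[0, 0, 0], [-1, -0.65, 0], 0], [[0, 0, 0], [-1, -0.65, 0], 0], [[0, 0, 0], [-0.5, -0.3, 0], 0]]}}

```text
t: 13.05
tool_pos: [0.4259, -0.2436, 0.2781]
tool_rot: [-180.0, -0.0, 106.8]
force: [0.4, 0.9, -2.2]
finger_gap: 0.0263
```

Call:
{"api": "arm_command", "payload": {"plan": [[[0, 0, 0.5], [0, 0, 0], 0], [[0, 0, 0.8], [0, 0, 0], 0], [[0, 0, 0.8], [0, 0, 0], 0], [[0, 0, 0.8], [0, 0, 0], 0], [[0, 0, 0.8], [0, 0, 0], 0], [[0, 0, 0.8], [0, 0, 0], 0], [[0, 0, 0.6], [0, 0, 0], 0], [[0, 0, 0.3], [0, 0, 0], 0]]}}

```text
t: 14.05
tool_pos: [0.4265, -0.2424, 0.2781]
tool_rot: [-180.0, -0.0, 60.3]
force: [0.1, 0.1, -1.0]
finger_gap: 0.0267
```

Call:
{"api": "arm_command", "payload": {"plan": [[[-0.4, 0, 0], [0, 0, 0], 0], [[-0.7, 0, 0], [0, 0, 0], 0], [[-0.7, 0, 0], [0, 0, 0], 0], [[-0.7, 0, 0], [0, 0, 0], 0], [[-0.7, 0, 0], [0, 0, 0], 0], [[-0.7, 0, 0], [0, 0, 0], 0], [[-0.7, 0, 0], [0, 0, 0], 0], [[-0.4, 0, 0], [0, 0, 0], 0], [[-0.24, 0, 0], [0, 0, 0], 0], [[0, 0, 0], [0, 0, 0], 0]]}}

```text
t: 15.3
tool_pos: [0.4262, -0.2422, 0.2778]
tool_rot: [135.0, -0.0, 60.4]
force: [0.2, -1.0, -1.5]
finger_gap: 0.0268
```

```bash
python3 - <<'E'
from h import *
s=status.get_state(); print(s['t'],s['tool_pos'],s['tool_rot'],s['force'],s['finger_gap'],s['qpos'])
pic=np.array([.582,-.333,.020])
a=np.deg2rad(150.2); ax=np.array([np.cos(a),np.sin(a),1])*.5**.5
tz=-ax; ty=np.array([-np.cos(a),-np.sin(a),1])*.5**.5; tx=np.cross(ty,tz)
delta(pic+ax*.254,R.from_matrix(np.c_[tx,ty,tz]))
E
```

```text
15.3 [ 0.42622482 -0.24217614  0.27782865] [ 1.35037319e+02 -2.59037963e-02  6.04337223e+01] [ 0.16717649 -0.97473734 -1.52820695] 0.026767529943736868 [-38.03241739  -1.14970725 128.18956325  35.96827675  10.23408345
 -41.52664853]
turn [-0.00434839 -0.02135533  0.01710536] shift [-0.07179207 -2.73893844  2.79222156]
```

The wrist is near its range limit here (q5 = 10°), and going lower would make it worse. I'll lean sideways instead (tail toward +y): translate outward, then turn about vertical.

Call:
{"api": "arm_command", "payload": {"plan": [[[0, 0, 0], [0.5, 0.2, 0.2], 0], [[0, 0, 0], [0.9, 0.38, 0.38], 0], [[0, 0, 0], [0.9, 0.38, 0.38], 0], [[0, 0, 0], [0.9, 0.38, 0.38], 0], [[0, 0, 0], [0.9, 0.38, 0.38], 0], [[0, 0, 0], [0.9, 0.38, 0.38], 0], [[0, 0, 0], [0.9, 0.38, 0.38], 0], [[0, 0, 0], [0.9, 0.38, 0.38], 0], [[0, 0, 0], [0.9, 0.38, 0.38], 0]]}}

```text
t: 16.42
tool_pos: [0.5808, -0.1551, 0.2785]
tool_rot: [135.0, 0.1, 60.4]
force: [0.1, 0.0, -1.5]
finger_gap: 0.0268
```

Call:
{"api": "arm_command", "payload": {"plan": [[[0, -0.4, 0.4], [0, 0, 0], 0], [[0, -0.6, 0.6], [0, 0, 0], 0], [[0, -0.6, 0.6], [0, 0, 0], 0], [[0, -0.6, 0.6], [0, 0, 0], 0], [[0, -0.6, 0.6], [0, 0, 0], 0], [[0, -0.6, 0.6], [0, 0, 0], 0], [[0, -0.6, 0.6], [0, 0, 0], 0], [[0, -0.5, 0.5], [0, 0, 0], 0], [[0, -0.4, 0.4], [0, 0, 0], 0], [[0, 0, 0], [0, 0, 0], 0]]}}

```text
t: 17.68
tool_pos: [0.5809, -0.1555, 0.2785]
tool_rot: [134.8, -0.1, 0.9]
force: [-0.2, 0.5, -1.6]
finger_gap: 0.027
```

```bash
python3 - <<'E'
from h import *
s=status.get_state(); print(s['t'],s['tool_pos'],s['tool_rot'],s['force'],s['finger_gap'],s['qpos'])
pic=np.array([.582,-.333,.020])
a=np.deg2rad(90); ax=np.array([np.cos(a),np.sin(a),1])*.5**.5
tz=-ax; ty=np.array([-np.cos(a),-np.sin(a),1])*.5**.5; tx=np.cross(ty,tz)
delta(pic+ax*.254,R.from_matrix(np.c_[tx,ty,tz]))
E
```

```text
17.675 [ 0.58088264 -0.15550395  0.27852002] [ 1.34841439e+02 -1.09042746e-01  8.50913774e-01] [-0.1508208   0.52673958 -1.61544617] 0.027043974399260276 [ -2.95721834  25.89350316  93.01693514 -49.98717189  67.46218944
 109.14886942]
turn [ 0.01835487 -0.07906523  0.06092871] shift [ 0.04991827 -2.87161303  2.70822633]
```

Comfortable joints now. Going down to the final pose, then measuring the torch and picture.

Call:
{"api": "arm_command", "payload": {"plan": [[[0, -0.08, 0.06], [0.05, -0.4, 0.4], 0], [[0.02, 0, 0], [0, -0.6, 0.6], 0], [[0, 0, 0], [0, -0.6, 0.6], 0], [[0, 0, 0], [0, -0.6, 0.6], 0], [[0, 0, 0], [0, -0.4, 0.35], 0], [[0, 0, 0], [0, -0.27, 0.15], 0], [[0, 0, 0], [0, 0, 0], 0], [[0, 0, 0], [0, 0, 0], 0]]}}

```text
t: 18.68
tool_pos: [0.5812, -0.1526, 0.2]
tool_rot: [135.2, 0.1, 0.0]
force: [-0.5, -0.9, -1.7]
finger_gap: 0.0269
```

```bash
python3 - <<'E'
from h import *
s=status.get_state(); print(s['t'],s['tool_pos'],s['tool_rot'],s['force'],s['finger_gap'],s['qpos'])
Rt=R.from_euler('xyz',s['tool_rot'],degrees=True); z=Rt.as_matrix()[:,2]
g=s['tool_pos']+.003*z; L=g+.131*z; print('lens',L,'beam',L+.12*z, 'cap',g-.033*z)
P=np.array([L,L-.04*z,g,g-.033*z,[.582,-.333,.02]])
ims=[]
for c,cr in(('top',(340,150,460,260)),('scene',(180,120,300,230))):
    im=get_image(c).copy(); uv=proj(c,P); print(c,uv.round(1).tolist())
    for q in silhouettes(c,'picture_large')[:1]:
        cc,_=cv2.findContours(q['mask'].astype('uint8'),0,1); print(q['confidence'],cv2.boxPoints(cv2.minAreaRect(max(cc,key=cv2.contourArea))).tolist())
    o=cv2.resize(im[cr[1]:cr[3],cr[0]:cr[2]],None,fx=5,fy=5,interpolation=cv2.INTER_CUBIC)
    for u in uv: cv2.circle(o,tuple(int(v) for v in (u-np.array(cr[:2])+.5)*5),3,(255,0,255),1)
    ims.append(o[:550,:600])
    cv2.imwrite(f'pics/f_{c}.png',o[:,:,::-1])
save('wrist','f_w.png')
E
```

```text
18.675 [ 0.58118464 -0.15258613  0.19997872] [1.35162033e+02 7.34780566e-02 3.02589323e-02] [-0.45808607 -0.86773021 -1.7225436 ] 0.0269479475398058 [ -2.74479398  31.98537931  95.69155137 -52.47549311  62.63162397
 116.99300303]
lens [ 0.58111268 -0.24707015  0.10495891] beam [ 0.58104824 -0.33168271  0.01986654] cap [ 0.58120075 -0.13143299  0.22125181]
top [[399.8, 202.3], [392.1, 201.3], [373.0, 198.9], [365.5, 197.9], [420.9, 204.6]]
0.77 [[404.1878356933594, 185.90830993652344], [433.0743103027344, 182.05677795410156], [438.3581237792969, 221.6855926513672], [409.4716491699219, 225.53712463378906]]
scene [[249.5, 182.2], [256.8, 176.7], [274.7, 163.2], [281.7, 157.9], [228.7, 197.6]]
0.86 [[210.54876708984375, 209.0609893798828], [213.40243530273438, 183.37806701660156], [247.31707763671875, 187.14634704589844], [244.46340942382812, 212.8292694091797]]
```

View pics/f_top.png

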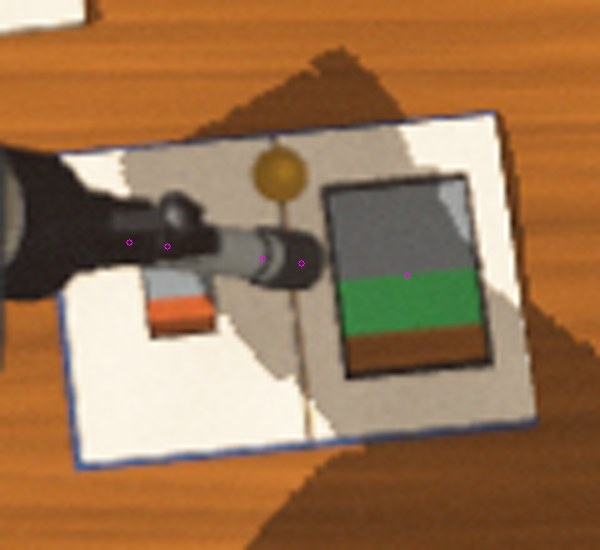

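View pics/f_scene.png

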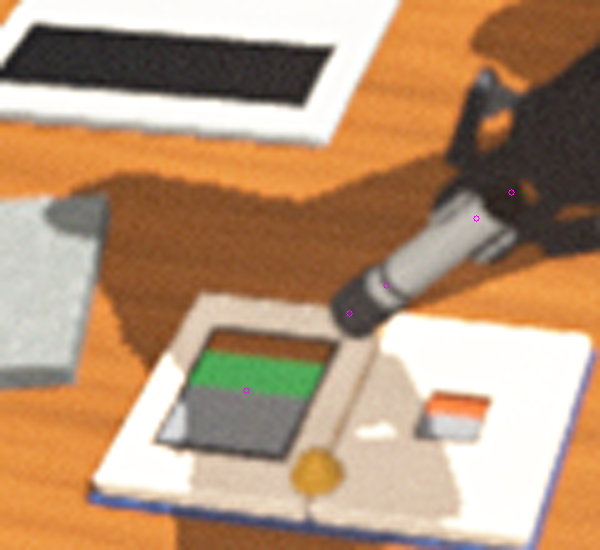

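Both views show the torch leaning over the spine, its axis aimed at the marked picture centre (top crop (407,275), scene crop (247,390)), lens near (301,263) and (349,313). Checking for a small swing with silhouette midlines.

```bash
cat > chk.py <<'E'
from h import *
s=status.get_state(); Rt=R.from_euler('xyz',s['tool_rot'],degrees=True).as_matrix(); z=Rt[:,2]
g=s['tool_pos']+.003*z; th=np.linspace(0,2*np.pi,40)
def model(sx,sy,dx=0):  # swing angles about tool y, x (rad)
    a=z+sx*Rt[:,0]+sy*Rt[:,1]; a/=np.linalg.norm(a); u=np.cross(a,Rt[:,0]);u/=np.linalg.norm(u);v=np.cross(a,u); G=g+dx*Rt[:,0]
    ring=lambda d,r:G+a*(.131-d)+r*(np.cos(th)[:,None]*u+np.sin(th)[:,None]*v)
    return [np.r_[ring(0,.018),ring(.04,.018)],np.r_[ring(.04,.014),ring(.1,.014)]]
for c in('top','scene','wrist'):
    m=camera_model(c); get_image(c)
    best=None
    for q in silhouettes(c,'torch'):
        M=q['mask']; 
        def rend(*a):
            o=np.zeros(M.shape,'uint8')
            for P in model(*a): cv2.fillConvexPoly(o,cv2.convexHull(np.round(proj(c,P,m)*16).astype('int32').reshape(-1,1,2)),1,shift=4)
            return o>0
        b=rend(0,0); print(c,round(q['confidence'],2),q['extent'],'overlap',round((b&M).sum()/max(1,b.sum()),2))
        if (b&M).sum()<.3*b.sum(): continue
        sc=[]
        for sx in np.deg2rad(np.arange(-10,10.1,1)):
            for sy in np.deg2rad(np.arange(-6,6.1,2)):
                o=rend(sx,sy); sc.append(((o&M).sum()/o.sum()*1.0-.0*0+(-(M&~o).sum()/o.sum() if 0 else 0),np.rad2deg(sx),np.rad2deg(sy)))
        sc.sort(reverse=True); print([tuple(np.round(x,2).tolist()) for x in sc[:8]])
        break
E
python3 chk.py
```

```text
top 0.5 [381.7, 196.2, 407.9, 212.3] overlap 0.7
[(0.73, 1.0, -2.0), (0.72, 2.0, -2.0), (0.72, 1.0, 0.0), (0.71, 2.0, -4.0), (0.7, 2.0, 0.0), (0.7, 1.0, 2.0), (0.7, 1.0, -4.0), (0.7, 0.0, 0.0)]
scene 0.74 [248.3, 158.6, 286.1, 187.6] overlap 0.87
[(0.93, -5.0, -2.0), (0.92, -4.0, -2.0), (0.91, -10.0, -4.0), (0.91, -3.0, -2.0), (0.91, -2.0, -2.0), (0.91, -7.0, -2.0), (0.9, -6.0, -2.0), (0.9, -8.0, -2.0)]
wrist 0.97 [283.7, 175.5, 359.7, 350.2] overlap 0.94
[(0.98, -10.0, 0.0), (0.97, -9.0, 0.0), (0.97, -8.0, 0.0), (0.97, -2.0, 0.0), (0.97, -3.0, 0.0), (0.97, -4.0, 0.0), (0.97, -7.0, 0.0), (0.97, -6.0, 0.0)]
```

View pics/f_w.png

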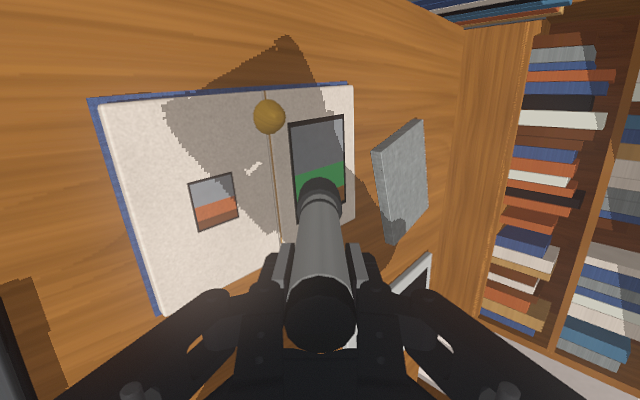

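```bash
cat >> chk.py <<'E'
print('---'); m=camera_model('wrist')
def ext(sx,dx):
    a=z+sx*Rt[:,0]; a/=np.linalg.norm(a); G=g+dx*Rt[:,0]; v=np.cross(a,Rt[:,1])
    ring=lambda d,r:G+a*(.131-d)+r*(np.cos(th)[:,None]*Rt[:,1]+np.sin(th)[:,None]*v)
    h=proj('wrist',np.r_[ring(0,.018),ring(.04,.018)],m); c=proj('wrist',ring(.164,.014),m)
    return h[:,1].min().round(1),np.ptp(h[:,0]).round(1),c[:,1].min().round(1),c[:,1].max().round(1),np.ptp(c[:,0]).round(1)
for dx in(-.003,0,.003):
    for sx in(-6,-3,0,3): print(dx,sx,ext(np.deg2rad(sx),dx))
E
python3 chk.py | sed -n '/---/,$p'
python3 - <<'E'
import cv2
im=cv2.imread('pics/f_w.png')[165:365,260:380]; cv2.imwrite('pics/f_w2.png',cv2.resize(im,None,fx=3,fy=3,interpolation=cv2.INTER_CUBIC)[:600]*1)
E
```

```text
---
-0.003 -6 (np.float64(193.1), np.float64(46.4), np.float64(290.3), np.float64(356.5), np.float64(75.5))
-0.003 -3 (np.float64(185.8), np.float64(46.6), np.float64(295.6), np.float64(358.8), np.float64(75.2))
-0.003 0 (np.float64(178.4), np.float64(46.9), np.float64(301.0), np.float64(360.8), np.float64(74.9))
-0.003 3 (np.float64(171.1), np.float64(47.3), np.float64(306.3), np.float64(362.5), np.float64(74.5))
0 -6 (np.float64(189.9), np.float64(46.6), np.float64(283.1), np.float64(350.4), np.float64(76.2))
0 -3 (np.float64(182.5), np.float64(46.8), np.float64(288.5), np.float64(352.8), np.float64(75.9))
0 0 (np.float64(175.1), np.float64(47.1), np.float64(293.9), np.float64(354.9), np.float64(75.6))
0 3 (np.float64(167.7), np.float64(47.5), np.float64(299.2), np.float64(356.6), np.float64(75.2))
0.003 -6 (np.float64(186.6), np.float64(46.8), np.float64(275.8), np.float64(344.2), np.float64(77.0))
0.003 -3 (np.float64(179.2), np.float64(47.0), np.float64(281.2), np.float64(346.7), np.float64(76.7))
0.003 0 (np.float64(171.7), np.float64(47.3), np.float64(286.7), np.float64(348.8), np.float64(76.3))
0.003 3 (np.float64(164.2), np.float64(47.7), np.float64(292.1), np.float64(350.7), np.float64(75.9))
```

View pics/f_w2.png

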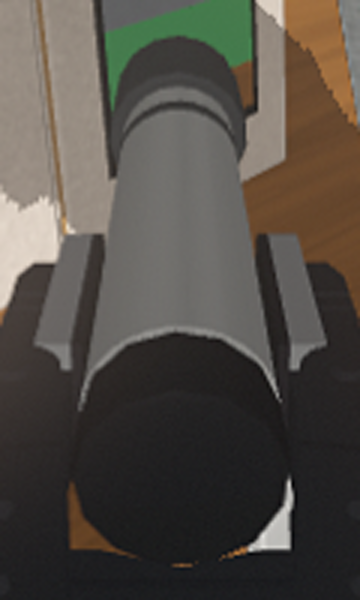

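```bash
python3 - <<'E'
from h import *
s=status.get_state(); print(s['t'],s['tool_pos'],s['tool_rot'],s['force'],s['finger_gap'])
order.close_job()
E
```

```text
19.525 [ 0.58093035 -0.15257862  0.19942787] [1.35168467e+02 1.28601867e-01 2.89754397e-02] [ 0.53365188 -0.4233781  -2.2703098 ] 0.0265012286485465
the job is handed in; nothing more can be done
```

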